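Fit the strainer element and lock the bayonet cap

ROBOT

A 6-joint arm with a two-finger parallel gripper is mounted at the origin on a cart in front of the work surface, level with it; the furniture and walls round the work are solid. World frame = base frame: x ahead of the robot, y to its left, z up, the work surface at z = 0. Lengths are in mm, angles in degrees, forces in N, time in s.
With the tool pointing down it reaches from about 325 to 900 mm from the base axis. Payload 3.5 kg.
Tool frame: the origin (TCP) lies midway between the tips of the shut fingers; the grasp point (between the pads) lies grasp_offset behind it (grasp_offset is the distance from the TCP to the grasp point, in mm); z points along the fingers, y is the line along which they close (so a half turn about z gives the same grasp; the last joint's range is limited). The gripper opens to 85 mm and grips with 20 to 120 N. Pads are 22 mm wide; open, the fingers measure 114 mm over their backs; the gripper's body (76 mm by 85 mm) begins 54 mm behind the grasp point. The pads swing forward as they close: fully open they stand 13 mm farther back than shut.
Start: joints at [-82.185, 15.837, -1.513, 72.651, 0, 84.076], TCP at [148.43, -607.116, 231.313] pointing down, gripper open.
Joint ranges: [-178.77, 178.77], [-48.84, 107.48], [-61.69, 71.31], [-111.58, 123.2], [-90, 87.43], [-180, 180]. Speed limits (degrees/s): [147.25, 147.25, 180, 180, 180, 180].

INTERFACE

Orientations are given as a 3x3 rotation matrix whose columns are the frame's x, y, z axes.
In Python, from cell import * gives the robot as it stands. The module is installed in compiled form; this text tells all that it offers.
- The arm moves only by the tool apply_moves, never from a script. Its arguments are lists of equal length, an entry for each row: "fingers": the closure, from 0 (fully open) to 1 (shut); "dp": the shift along the tool's x, y, z normalised to -1 to 1, where 1 is 0.15 m, a list of three; "roll": the turn about the tool's z normalised to -1 to 1, where 1 is 180 degrees. A call has 1 to 12 rows; each row is the pose to reach, as a shift and turn from the pose commanded when the call began, along the tool's axes at that moment, turning the shorter way round; what a row does not reach only later rows make up. A row lasts 1/10 s, in which the tool goes at most 50 mm and 8.59 degrees, less where a joint would pass 70% of its speed; a pose out of reach is approached as far as the arm can. A call with a number of a shift or a turn outside -1 to 1 is refused whole. A call with a gripper value outside its range is refused whole. The fingers move at their own pace and stop on an object; "squeeze" is the grip in N (left out, the last holds). Time passes only in rows, so rows that repeat a pose let the fingers close. It gives the time, the measured TCP pose, the force, the opening and the grip force at its end, in the units of the state.
- state(): the state, without advancing time (a new reading comes with each control period).
- capture(name): name is "scene" or "top" or "wrist"; returns a dict with "frame" (400x640x3 uint8, red, green, blue), "intrinsics" (3x3 intrinsics, pixels), "k1" (the pictures are not rectified: a ray, as slopes to the right and down, at radius r is drawn at 1 + k1 r^2 times it, then the intrinsics apply), "R" (3x3) and "t" (3): a world point X has camera coordinates R X + t. Camera axes: x right, y down, z forward; pixel columns grow to the right and rows downward; lengths in mm; the calibration is good to about 2 mm. A picture is of the moment at which its call begins. There is no depth.
- sign_off(): hands the job in; it is judged then, once.
Trained networks look in a picture, given as the dict that the camera call returned (one of the last four; its "shot" number tells which), for a name from the list of things; names that differ only in an ending like _2 or _b are one class to them, and where a whole thing is asked for, a point or a joint stands for the part that bears it (a point fixed in the world has none). Each returns a list of dicts, best first, with "score" (0 to 1); they miss things now and then, are a little off and sometimes report something else, mostly with a low value. They report only what shows in the picture. A call takes as long as a camera call. They do not tell look-alikes from the thing itself.
- search_frame(picture, thing): "rect" ([left, top, right, bottom] as shares, 0 to 1, of the picture: columns of its width, rows of its height, round what is visible of it).
- tip_of(picture, thing): "position" ([column, row] as shares, 0 to 1, of the picture: columns of its width, rows of its height: a listed point, or the origin of a listed thing).
The state is a dict: "t": time; "joint_pos": joint angles; "qvel": joint speeds; "joint_efforts": joint torques, N m; "ee_pos": TCP position; "tcp_rot": TCP orientation; "contact_force": force on the tool from outside, world axes, zero at the start; "torque": the same for the moment, N m; "width": finger opening in mm; "gripper_force": force on a finger pad.
Only numpy, scipy, OpenCV 4.12 (cv2) and the standard library are available. Lean on these libraries where they do the work, as an engineer would, in place of code of your own. Each camera call takes 0.05 s, during which the arm holds its last target. There are 200 camera calls.

TASK

Refit the water strainer: stand the strainer element, stem up, in the open bore of the filter housing and let go of it, then close the housing with its black cap. Lower the cap with its two lugs through the slots in the housing's mouth, press it down against the spring, turn it clockwise a quarter turn to its stop and let it spring up locked. Do not push the grease pot, hex key or probe head out of place.

Things in the scene. Friction and masses are not known exactly. Their poses are not given: they have to be found in the camera images.
- housing: Fixed upright aluminium strainer housing, open on top: round body 76 mm in diameter, 83 mm at the collar, flat rim 84 mm above the bench, on a dark steel foot plate 112 (along x) x 96 x 10 mm. Brass hose ports stick out to 73 mm from the axis along its +y and -y, at 40 mm height. Origin: on the bore's vertical axis at bench level; z up.
- housing_mouth (a point): Centre of the mouth, level with the rim. The mouth is 57 mm in diameter, its edge bevelled 2 mm. Under its lip runs a groove 72 mm in diameter, down to 18 mm below the rim; the bore below it is 52 mm. In the bore a round sprung plate, 36 mm above the bench, carries the element; it sinks up to 24 mm and pushes up with 1.6 N plus 0.4 N per mm.
- slot (a point): One of the two equal slots through the mouth's lip, on the housing's +x and -x; this point is 32 mm from the axis on +x, at rim height. Each slot reaches out to 36 mm from the axis and spans 20 degrees either side of the x axis. From the slots a lug can turn only clockwise seen from above, under a lip 6.5 mm thick; anticlockwise is blocked.
- lock_pocket (a point): Place of one of the two locking pockets (housing's +y and -y), 32 mm from the axis at rim height. The pocket is a hidden recess 2 mm deep in the lip's underside (lip 4.5 mm thick there), centred a quarter turn clockwise from the slots; a fixed stop blocks turning more than about 6 degrees past it. The spring lifts the lugs into the pockets.
- element: Loose strainer element, about 90 g, standing upright on the bench: a wire screen between end discs, 47 mm in diameter and 42 mm high, with a pull stem on top. Origin: centre of its underside; z along the stem. Round: its yaw does not matter.
- element_stem (a point): Top of the element's pull stem, 68 mm above its underside. The stem is 13 mm in diameter and 26 mm long. With the element standing on the sprung plate and the cap off, the stem top is 104 mm above the bench, 20 mm above the rim.
- cap: Loose black bayonet cap, about 90 g, lying plug down. Origin: centre of the plug's underside; z up. Hollow plug 52 mm in outer diameter (nose bevelled to 44), 34 mm inside, 20 mm high; on it a flange 69 mm in diameter, 20 to 24 mm above the origin, with a black gasket under it that does not resist. The element's stem enters the plug and meets its ceiling at 20 mm.
- cap_lug (a point): Tip of one of the cap's two equal lugs, on its +x and -x: 12 mm wide, 5 to 11 mm above the cap's origin, bevelled below, reaching 33.5 mm from the axis; either way round fits. Cap origin above the bench: 64 mm with the flange pressed on the rim (about 10 N of spring force), below 66.5 mm the lugs pass under the lip, 68.5 mm when locked.
- cap_grip (a point): Middle of the grip bar on top of the cap, 35 mm above the cap's origin. The bar runs along the cap's x, in line with the lugs: 48 mm long, 12 mm thick, 24 to 46 mm above the origin. Locked, it points along the housing's y, over the ports.
- grease_pot: Bystander: grease pot with a lid, 54 mm in diameter, 36 mm high; origin at the centre of its underside.
- hex_key: Bystander: L-shaped hex key, 92 x 32 x 6 mm, lying on the bench; origin at the middle of its underside.
- probe_head: Bystander: small ultrasonic probe in a metal holder on four wheels, 48 x 57 x 49 mm; origin at the centre of its underside.
Not all that is in view belongs to the job. Leave any orange look-alike of the element alone.

How it is judged:
By the outcome, as a careful person would: the job done as asked, in the order asked, and still so for the second after the job is handed in, with the robot touching nothing.
It also fails if it takes over 72 s, if anything falls off the work surface, if the arm or the gripper's body presses on something with over 40 N, if the wrist force passes 120 N, or if a joint passes its speed limit or range.

## Working session

There is one attempt and no reset: what is moved stays moved. The work goes in short steps, Python scripts to look and compute and a tool call to move; the robot and the scene stay as the last step left them, time stands still between calls to the robot, and variables do not carry over. Pictures are saved under pics/ and viewed, at most 10 in all, crops included, and the job is handed in when it is done.

Besides the shell and the picture viewer there is one more tool, called as name(argument=value, ...) on one line, values as JSON. apply_moves: Moves the arm, as the interface text tells. Its arguments: {"type":"object","properties":{"fingers":{"type":"array","items":{"type":"number"}},"dp":{"type":"array","items":{"type":"array","items":{"type":"number"}}},"roll":{"type":"array","items":{"type":"number"}},"squeeze":{"type":"number"}},"required":["fingers","dp","roll"]}

```bash
mkdir -p pics
cat > h.py <<'E'
from cell import *
import numpy as np, cv2
def pix2world(c,sh,z):
    """share position -> world point at height z"""
    K=np.array(c["intrinsics"],float);R=np.array(c["R"]);t=np.array(c["t"])
    u,v=sh[0]*640,sh[1]*400
    d=np.array([(u-K[0,2])/K[0,0],(v-K[1,2])/K[1,1]]); s=d.copy()
    for _ in range(30): s=d/(1+c["k1"]*(s@s))
    r=R.T@np.array([s[0],s[1],1]);o=-R.T@t
    return o+r*(z-o[2])/r[2]
def proj(c,X):
    K=np.array(c["intrinsics"],float);p=np.array(c["R"])@X+np.array(c["t"]);s=p[:2]/p[2]
    s=s*(1+c["k1"]*(s@s)); return np.array([K[0,0]*s[0]+K[0,2],K[1,1]*s[1]+K[1,2]])
def save(c,n): cv2.imwrite(f"pics/{n}.png",cv2.cvtColor(c["frame"],cv2.COLOR_RGB2BGR))
E
python3 - <<'E'
from h import *
np.set_printoptions(precision=1,suppress=True)
s=state();print(s)
H=dict(housing=0,housing_mouth=84,slot=84,lock_pocket=84,element=0,element_stem=68,cap=0,cap_lug=8,cap_grip=35,grease_pot=0,hex_key=0,probe_head=0)
for n in ("top","scene"):
    c=capture(n);save(c,n+"0")
    print(n,"cam",-np.array(c["R"]).T@np.array(c["t"]),c["intrinsics"],c["k1"])
    for k,z in H.items():
        for d in tip_of(c,k)[:3]:
            print(k,round(d["score"],2),np.array(d["position"])*[640,400],pix2world(c,d["position"],z)[:2])
E
```

```text
{'t': 0.0, 'joint_pos': array([-82.2,  15.9,  -1.6,  72.7,  -0. ,  84.1]), 'qvel': array([-0. ,  0. , -0.1,  0.1,  0.1,  0.1]), 'joint_efforts': array([ -0. , -44.6,  29.5,   0. ,  -0. ,   0. ]), 'ee_pos': array([ 148.3, -606.3,  230.1]), 'tcp_rot': array([[ 1. ,  0.2, -0. ],
       [ 0.2, -1. ,  0. ],
       [ 0. , -0. , -1. ]]), 'contact_force': array([ 0.2, -0.2, -0.6]), 'torque': array([ 0.,  0., -0.]), 'gripper_force': 0.0, 'width': 85.60555588420846}
top cam [ 444.4   29.  1356. ] [[405.    0.  318.9]
 [  0.  405.  200.6]
 [  0.    0.    1. ]] -0.07332375746338021
housing 0.79 [253.7 212.8] [496.4 229.6]
housing_mouth 0.87 [253.5 213.5] [491.  217.7]
slot 0.65 [249.6 202.6] [525. 231.]
slot 0.47 [350.8 221.5] [472.  -88.4]
lock_pocket 0.86 [245.8 217.3] [478.5 241.5]
element 0.76 [346.8 252.1] [371.6 -84.4]
element 0.54 [349.6 226. ] [458.7 -92.5]
element_stem 0.65 [349.4 252.4] [374.4 -86.8]
element_stem 0.48 [351.9 219.6] [478.4 -93.2]
cap 0.61 [396.8 218.5] [ 486.7 -251.2]
cap_lug 0.85 [396.3 203.9] [ 535.4 -247.5]
cap_grip 0.86 [402.4 215.1] [ 497.3 -262.3]
cap_grip 0.71 [2
[... 420 characters left out ...]
 [440.2 -10.9]
lock_pocket 0.84 [304.  257.3] [465.7 245.5]
element 0.64 [351.7 201.1] [469.6 -93.5]
element 0.62 [379.7 208.1] [ 374.6 -102.8]
element_stem 0.8 [376.1 194.3] [387.2 -87.5]
element_stem 0.72 [354.6 186. ] [463.  -94.6]
cap 0.76 [361.5 174.6] [ 492.3 -234.9]
cap 0.29 [224.6 278.9] [662.5 351.3]
cap_lug 0.72 [348.8 169.1] [ 541.3 -234.6]
cap_grip 0.74 [352.  170.2] [ 516.6 -202.6]
cap_grip 0.73 [358.  159.7] [ 520.6 -266.6]
cap_grip 0.67 [354.2 202.8] [446.1 -54.8]
grease_pot 0.93 [287.7 329.2] [428.8 409.1]
hex_key 0.48 [402.1 167.7] [ 374.8 -335.6]
probe_head 0.7 [222.9 279.5] [665.5 355. ]
probe_head 0.7 [302.3 258.5] [502.6 191.9]
probe_head 0.34 [302.9 267.9] [485.  221.2]
```

Run:
```python
import cv2
a=cv2.imread("pics/top0.png");cv2.imwrite("pics/top0c.png",cv2.resize(a[120:300,170:440],None,fx=2.95,fy=2.95,interpolation=cv2.INTER_CUBIC))
a=cv2.imread("pics/scene0.png");cv2.imwrite("pics/scene0c.png",cv2.resize(a[130:350,200:440],None,fx=2.7,fy=2.7,interpolation=cv2.INTER_CUBIC))
```

```text
(no output)
```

View pics/top0c.png

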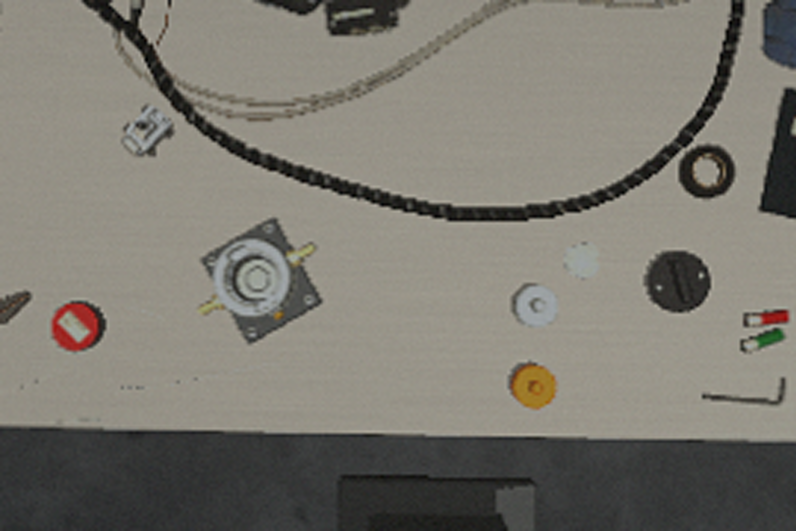

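View pics/scene0c.png

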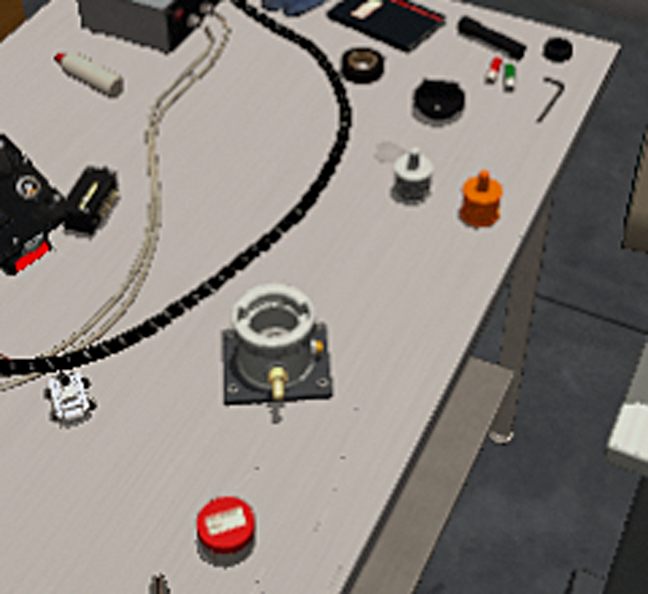

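The top view (crop) shows the white element at about (537,305), the cap at (678,280), and the housing at (257,280) with ports along a diagonal. The orange look-alike is at (534,386). The scene view agrees. Next I'll move the wrist camera over the element and cap.

```bash
cat >> h.py <<'E'
def plan(p,yaw=None):
    """dp in units for one target from measured pose; roll for tool x-axis yaw (mod 180)"""
    s=state();R=np.array(s["tcp_rot"]);d=R.T@(np.array(p,float)-s["ee_pos"])
    y0=np.degrees(np.arctan2(R[1,0],R[0,0]))
    print("pos",np.round(s["ee_pos"],1),"yaw",round(y0,2),"tilt",np.round(R[:,2],4),"j",np.round(s["joint_pos"],0),"t",round(s["t"],1))
    print("dp",np.round(d/150,4))
    if yaw is not None:
        r=(y0-yaw+90)%180-90; print("roll deg",round(r,2),"roll",round(r/180,4))
E
python3 -c "
from h import *
plan([475,-170,260],20)"
```

```text
pos [ 148.4 -607.2  231.4] yaw 13.74 tilt [ 0.e+00 -1.e-04 -1.e+00] j [-82.  16.  -2.  73.  -0.  84.] t 1.3
dp [ 2.8069 -2.314  -0.1913]
roll deg -6.26 roll -0.0348
```

apply_moves(fingers=[0,0,0,0,0,0], dp=[[0.24,-0.2,-0.06],[0.48,-0.4,-0.13],[0.72,-0.6,-0.19],[0.96,-0.8,-0.19],[0.96,-0.8,-0.19],[0.96,-0.8,-0.19]], roll=[0,0,0,0,0,0])

```text
t: 1.9
ee_pos: [260.4, -455.8, 260.2]
tcp_rot: [[0.971, 0.24, -0.0], [0.24, -0.971, -0.001], [-0.0, 0.001, -1.0]]
contact_force: [-0.8, 0.1, -0.0]
width: 85.5
gripper_force: 0.0
```

apply_moves(fingers=[0,0,0,0,0,0], dp=[[0.24,-0.2,0],[0.48,-0.4,0],[0.72,-0.6,0],[0.96,-0.8,0],[0.96,-0.8,0],[0.96,-0.8,0]], roll=[0,0,0,0,0,0])

```text
t: 2.5
ee_pos: [371.5, -306.1, 259.8]
tcp_rot: [[0.971, 0.238, -0.0], [0.238, -0.971, -0.001], [-0.0, 0.001, -1.0]]
contact_force: [1.0, 0.1, -0.2]
width: 85.7
gripper_force: 0.0
```

apply_moves(fingers=[0,0,0,0,0,0], dp=[[0.24,-0.2,0],[0.48,-0.4,0],[0.72,-0.6,0],[0.89,-0.71,0],[0.89,-0.71,0],[0.89,-0.71,0]], roll=[0,0,0,0,0,0])

```text
t: 3.1
ee_pos: [475.5, -172.0, 259.5]
tcp_rot: [[0.972, 0.236, -0.001], [0.236, -0.972, -0.001], [-0.001, 0.0, -1.0]]
contact_force: [0.4, -0.4, 0.1]
width: 85.4
gripper_force: 0.0
```

Run:
```python
from h import *
np.set_printoptions(precision=1,suppress=True)
plan([475,-170,260],20)
c=capture("wrist");save(c,"w1");R=np.array(c["R"]);print("cam",-R.T@np.array(c["t"]),R[2])
for k,z in dict(element=0,element_stem=68,cap=0,cap_lug=8,cap_grip=35).items():
    for d in tip_of(c,k)[:3]: print(k,round(d["score"],2),np.array(d["position"])*[640,400],pix2world(c,d["position"],z)[:2])
```

```text
pos [ 475.5 -172.   259.5] yaw 13.67 tilt [-0. -0. -1.] j [-27.   3. -13.  74.  -0. 139.] t 3.1
dp [-0. -0. -0.]
roll deg -6.33 roll -0.0352
cam [ 550.1 -152.7  401.8] [-0.3 -0.1 -1. ]
element 0.92 [252.2 216.7] [382.8 -93.1]
element 0.69 [261.7 162.2] [463.6 -92.2]
element_stem 0.91 [236.7 235.5] [382.4 -88.7]
element_stem 0.58 [256.5 169.9] [468.2 -98.3]
cap 0.59 [385.6 165.4] [ 499.1 -257. ]
cap_lug 0.94 [384.9 139.8] [ 532.2 -244.1]
cap_grip 0.68 [390.3 166.7] [ 503.4 -254.1]
```

View pics/w1.png

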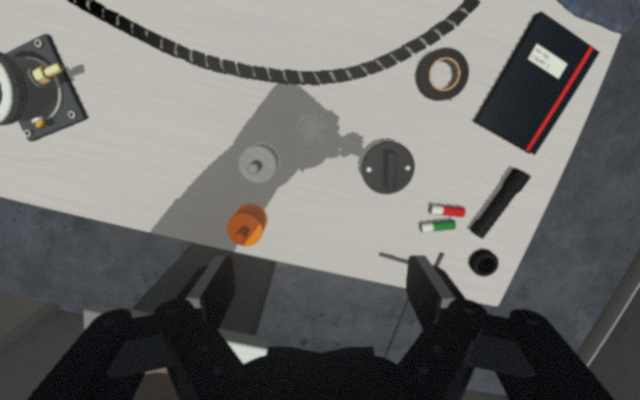

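```bash
python3 - <<'E'
from h import *
import cell
np.set_printoptions(precision=1,suppress=True)
print([k for k in dir(cell) if not k.startswith('_')], getattr(cell,"grasp_offset",None))
c=capture("wrist");save(c,"w2")
P=lambda u,v,z:pix2world(c,(u/640,v/400),z)[:2]
print("stem",P(255,167,68),"disc",P(258,162,42))
a,b=P(368,169.5,24),P(407.5,168,24);d=a-b;print("dots",a,b,(a+b)/2,np.degrees(np.arctan2(d[1],d[0]))-90)
a,b=P(387,150,46),P(391,188,46);d=a-b;print("bar",a,b,(a+b)/2,np.degrees(np.arctan2(d[1],d[0])))
E
python3 - <<'E'
import cv2,numpy as np
a=cv2.imread("pics/w2.png")
b=np.hstack([cv2.resize(a[y:y+70,x:x+70],None,fx=5.6,fy=5.6,interpolation=cv2.INTER_CUBIC) for x,y in((223,130),(352,132))])
b=cv2.convertScaleAbs(b,alpha=1.6,beta=10)
cv2.imwrite("pics/w2c.png",b)
E
```

```text
['Unreachable', 'capture', 'grasp_offset', 'search_frame', 'sign_off', 'state', 'tip_of'] 18.700000000000003
stem [470.6 -95.4] disc [471.4 -93.5]
dots [ 491.1 -229.8] [ 505.1 -278.8] [ 498.1 -254.3] 15.93260710350647
bar [ 522.5 -240.7] [ 479.  -259.5] [ 500.8 -250.1] 23.283051196867795
```

View pics/w2c.png

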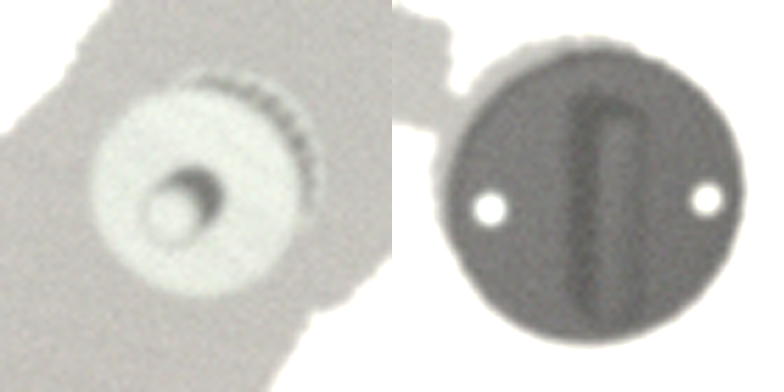

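In the zoomed crop, the stem top is at wrist pixel (253.7,168.4), the disc centre at (257.8,164.3), and the cap's dots at (369.3,169.3) and (408.1,167.7). I'll move above the element for a closer look.

Run:
```python
from h import *
np.set_printoptions(precision=1,suppress=True)
c=capture("wrist")
P=lambda u,v,z:pix2world(c,(u/640,v/400),z)[:2]
print("stem",P(253.7,168.4,68),"disc",P(257.8,164.3,42))
a,b=P(369.3,169.3,24),P(408.1,167.7,24);d=a-b;print("dots",a,b,(a+b)/2,np.degrees(np.arctan2(d[1],d[0]))-90)
print("flange",P(388.1,167,24))
plan([470,-96,160])
```

```text
stem [468.8 -94. ] disc [468.7 -93.5]
dots [ 491.9 -231.1] [ 505.8 -279.2] [ 498.9 -255.2] 16.147245573012285
flange [ 500.5 -253.8]
pos [ 475.2 -171.1  259.9] yaw 13.66 tilt [ 0. -0. -1.] j [-27.   3. -14.  74.  -0. 139.] t 3.5
dp [ 0.1 -0.5  0.7]
```

apply_moves(fingers=[0,0,0,0,0], dp=[[0.03,-0.2,0.2],[0.06,-0.4,0.4],[0.08,-0.51,0.6],[0.08,-0.51,0.66],[0.08,-0.51,0.66]], roll=[0,0,0,0,0])

```text
t: 4.0
ee_pos: [467.8, -93.0, 159.5]
tcp_rot: [[0.971, 0.238, -0.003], [0.238, -0.971, 0.001], [-0.003, -0.001, -1.0]]
contact_force: [0.2, 0.1, 0.7]
width: 85.2
gripper_force: 0.0
```

Run:
```python
from h import *
np.set_printoptions(precision=1,suppress=True)
c=capture("wrist");save(c,"w3")
for k,z in dict(element=0,element_stem=68).items():
    for d in tip_of(c,k)[:3]: print(k,round(d["score"],2),np.array(d["position"])*[640,400],pix2world(c,d["position"],z)[:2])
plan([469,-94,76])
```

```text
element 0.75 [324.7 185.7] [468.2 -96.4]
element 0.75 [302.3 257.6] [381.  -92.1]
element_stem 0.87 [297.3 291.2] [382.9 -91. ]
element_stem 0.68 [321.5 204.8] [468.6 -92.7]
pos [470.7 -94.5 162.5] yaw 13.68 tilt [ 0. -0. -1.] j [-19.   4. -25.  61.  -0. 147.] t 4.2
dp [-0.  -0.   0.6]
```

View pics/w3.png

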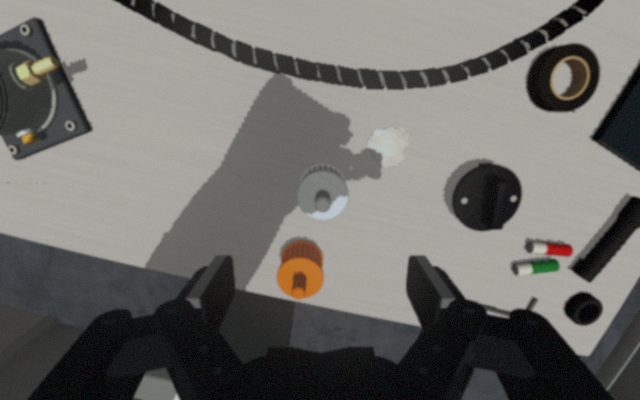

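The wrist view shows the element's stem at (321,205) and the orange look-alike at (300,280), which is clear of the fingers. Grasping the stem.

apply_moves(fingers=[0,0,0,0,0,1,1,1,1,1,1,1], dp=[[-0.01,-0.01,0.25],[-0.01,-0.01,0.5],[-0.01,-0.01,0.68],[-0.01,-0.01,0.75],[-0.01,-0.01,0.75],[-0.01,-0.01,0.75],[-0.01,-0.01,0.75],[-0.01,-0.01,0.75],[-0.01,-0.01,0.75],[-0.01,-0.01,0.75],[-0.01,-0.01,0.75],[-0.01,-0.01,0.75]], roll=[0,0,0,0,0,0,0,0,0,0,0,0], squeeze=30)

```text
t: 5.35
ee_pos: [467.6, -92.3, 48.6]
tcp_rot: [[0.971, 0.238, 0.001], [0.238, -0.971, -0.0], [0.001, 0.0, -1.0]]
contact_force: [-0.1, 0.7, 1.6]
width: 11.2
gripper_force: 30.8
```

apply_moves(fingers=[1,1,1,1,1,1,1], dp=[[0,0,0],[0,0,-0.2],[0,0,-0.4],[0,0,-0.6],[0,0,-0.8],[0,0,-0.9],[0,0,-0.9]], roll=[0,0,0,0,0,0,0])

```text
t: 6.05
ee_pos: [469.0, -92.7, 185.6]
tcp_rot: [[0.971, 0.238, 0.005], [0.238, -0.971, -0.001], [0.004, 0.003, -1.0]]
contact_force: [0.2, -0.7, -0.5]
width: 11.2
gripper_force: 30.7
```

Run:
```python
from h import *
np.set_printoptions(precision=3,suppress=True)
print(state()["width"],state()["gripper_force"])
plan([400,130,200],40)
```

```text
11.211038636549688 30.652487412517075
pos [469.  -92.7 185.6] yaw 13.74 tilt [ 0.005 -0.002 -1.   ] j [-19.   2. -23.  64.   0. 147.] t 6.0
dp [-0.094 -1.551 -0.1  ]
roll deg -26.26 roll -0.1459
```

apply_moves(fingers=[1,1,1,1,1], dp=[[0.01,-0.25,0],[0.02,-0.5,0],[0.04,-0.75,0],[0.05,-0.82,0],[0.05,-0.82,0]], roll=[-0.04,-0.08,-0.11,-0.146,-0.146])

```text
t: 6.55
ee_pos: [443.5, 30.6, 181.5]
tcp_rot: [[0.764, 0.645, -0.003], [0.645, -0.764, 0.0], [-0.002, -0.002, -1.0]]
contact_force: [-0.5, -0.4, -0.7]
width: 11.7
gripper_force: 30.6
```

Run:
```python
from h import *
np.set_printoptions(precision=3,suppress=True)
plan([425,150,190],40)
```

```text
pos [443.5  30.6 181.5] yaw 40.19 tilt [-0.003  0.    -1.   ] j [ -4.  -1. -27.  64.   0. 135.] t 6.5
dp [ 0.419 -0.688 -0.056]
roll deg 0.19 roll 0.001
```

apply_moves(fingers=[1,1,1,1,1,1], dp=[[0.12,-0.2,-0.05],[0.24,-0.4,-0.05],[0.36,-0.6,-0.05],[0.42,-0.69,-0.05],[0.42,-0.69,-0.05],[0.42,-0.69,-0.05]], roll=[0,0,0,0,0,0])

```text
t: 7.15
ee_pos: [426.8, 148.1, 190.0]
tcp_rot: [[0.767, 0.642, -0.001], [0.642, -0.767, -0.001], [-0.002, -0.0, -1.0]]
contact_force: [0.0, -0.8, -1.4]
width: 11.1
gripper_force: 30.6
```

Run:
```python
from h import *
np.set_printoptions(precision=1,suppress=True)
c=capture("wrist");save(c,"w4")
for k,z in dict(housing=0,housing_mouth=84,slot=84,lock_pocket=84).items():
    for d in tip_of(c,k)[:3]: print(k,round(d["score"],2),np.array(d["position"])*[640,400],pix2world(c,d["position"],z)[:2])
plan([491,218,190],40)
```

```text
housing 0.72 [311.2  95.2] [489.8 214.3]
housing 0.66 [309.5  86.1] [495.8 221.5]
housing_mouth 0.57 [308.5  83. ] [494.5 217.7]
slot 0.69 [315.5  44.2] [519.5 231.3]
lock_pocket 0.61 [309.9  91.8] [490.1 212.7]
lock_pocket 0.56 [267.   81.6] [474.6 243.3]
pos [427.2 148.  190.6] yaw 39.9 tilt [-0. -0. -1.] j [ 11.  -0. -25.  65.  -0. 151.] t 7.4
dp [ 0.6 -0.1  0. ]
roll deg -0.1 roll -0.0006
```

View pics/w4.png

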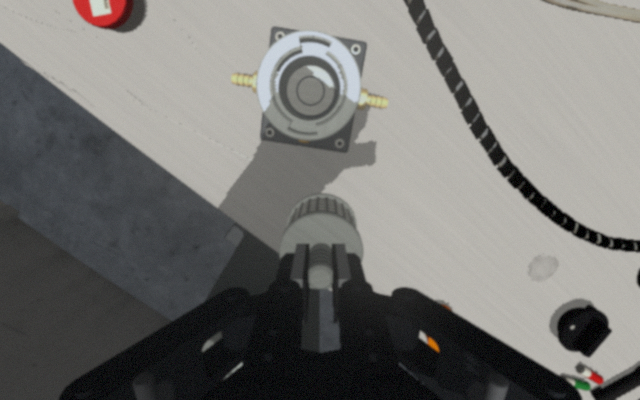

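The housing is in clear view: mouth at about (309,83), ports at (244,78) and (375,101), slots near the top and bottom. I'll rectify the rim plane to get the centre and yaw.

```bash
cat >> h.py <<'E'
def rectify(c,cx,cy,z,half=60,ppm=5):
    n=int(2*half*ppm);m=np.zeros((n,n,2),np.float32)
    for i in range(n):
        for j in range(n): m[i,j]=proj(c,np.array([cx-half+j/ppm,cy+half-i/ppm,z]))
    return cv2.remap(c["frame"],m,None,cv2.INTER_CUBIC)   # +x right, +y up
E
python3 - <<'E'
from h import *
np.set_printoptions(precision=1,suppress=True)
c=capture("wrist");cx,cy=493,218
im=rectify(c,cx,cy,84);g=cv2.GaussianBlur(cv2.cvtColor(im,cv2.COLOR_RGB2GRAY),(0,0),4)
for r,lab in((41.5,"collar"),(28.5,"mouth")):
    h=cv2.HoughCircles(g,cv2.HOUGH_GRADIENT_ALT if 0 else cv2.HOUGH_GRADIENT,1,300,param1=40,param2=10,minRadius=int((r-2.5)*5),maxRadius=int((r+2.5)*5))
    if h is not None:
        for q in h[0][:2]: print(lab,cx-60+q[0]/5,cy+60-q[1]/5,q[2]/5)
# ports by colour at z=40
im4=rectify(c,cx,cy,40,90,4);hs=cv2.cvtColor(im4,cv2.COLOR_RGB2HSV)
mk=(cv2.inRange(hs,(18,90,90),(35,255,255)))
n,_,st,ce=cv2.connectedComponentsWithStats(mk)
for i in range(1,n):
    if st[i,4]>150: print("port",ce[i]/4*[1,-1]+[cx-90,cy+90],st[i,4])
v=cv2.cvtColor(im,cv2.COLOR_RGB2BGR);cv2.imwrite("pics/rect.png",cv2.convertScaleAbs(v,alpha=1.3))
E
```

```text
collar 491.7 216.1 40.760002
mouth 491.7 219.1 27.66
```

View pics/rect.png

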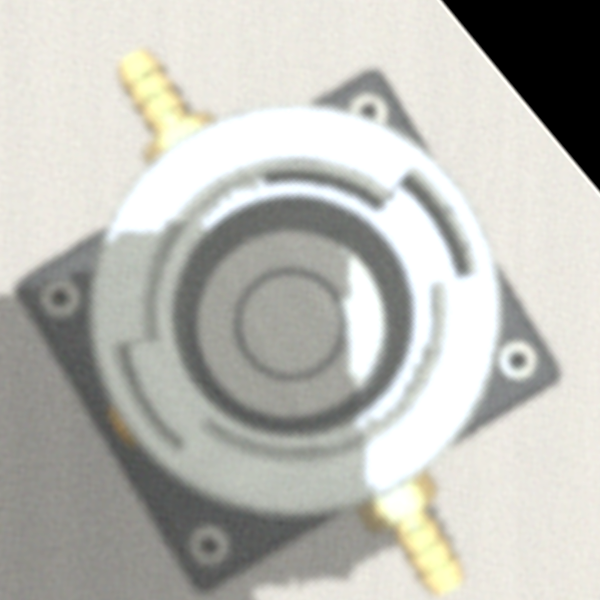

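The rectified view shows the collar circle centred near (296,311), which gives the housing axis at about (491.8,216.2). Slots at 31.7°/30.5°, ports at 30.6° and plate at 31.2° put its yaw near 30.9°. The bore is empty.

apply_moves(fingers=[1,1,1,1,1,1], dp=[[0.2,-0.02,0],[0.4,-0.05,0],[0.55,-0.07,0.1],[0.62,-0.07,0.26],[0.62,-0.07,0.26],[0.62,-0.07,0.26]], roll=[0,0,0,0,0,0])

```text
t: 8.05
ee_pos: [490.7, 216.1, 151.4]
tcp_rot: [[0.766, 0.643, -0.002], [0.643, -0.766, -0.001], [-0.002, -0.001, -1.0]]
contact_force: [0.9, 0.1, -0.6]
width: 11.2
gripper_force: 30.6
```

Run:
```python
from h import *
np.set_printoptions(precision=4,suppress=True)
plan([491.8,216.2,86],40)
```

```text
pos [490.7 216.1 151.4] yaw 39.99 tilt [-0.0022 -0.0009 -1.    ] j [ 17.  10. -19.  61.  -0. 157.] t 8.1
dp [0.0071 0.0044 0.4357]
roll deg -0.01 roll -0.0
```

apply_moves(fingers=[1,1,1,1], dp=[[0.007,0.004,0.07],[0.007,0.004,0.14],[0.007,0.004,0.21],[0.007,0.004,0.21]], roll=[0,0,0,0])

```text
t: 8.45
ee_pos: [490.9, 216.2, 118.4]
tcp_rot: [[0.766, 0.643, -0.004], [0.643, -0.766, -0.001], [-0.003, -0.001, -1.0]]
contact_force: [0.3, 0.5, -0.9]
width: 11.4
gripper_force: 30.6
```

apply_moves(fingers=[1,1,1,1,1,1], dp=[[0,0,0.06],[0,0,0.12],[0,0,0.17],[0,0,0.22],[0,0,0.22],[0,0,0.22]], roll=[0,0,0,0,0,0])

```text
t: 9.05
ee_pos: [492.3, 216.8, 86.6]
tcp_rot: [[0.766, 0.643, -0.001], [0.643, -0.766, -0.0], [-0.001, -0.0, -1.0]]
contact_force: [0.1, 0.0, -1.2]
width: 11.8
gripper_force: 32.8
```

apply_moves(fingers=[1,1,0,0,0,0,0,0,0,0,0], dp=[[0,0,0.008],[0,0,0.008],[0,0,0.008],[0,0,0.008],[0,0,0.008],[0,0,0.008],[0,0,0.008],[0,0,-0.2],[0,0,-0.5],[0,0,-0.8],[0,0,-0.8]], roll=[0,0,0,0,0,0,0,0,0,0,0])

```text
t: 10.15
ee_pos: [497.6, 218.5, 214.8]
tcp_rot: [[0.766, 0.643, 0.013], [0.643, -0.766, 0.004], [0.013, 0.005, -1.0]]
contact_force: [1.4, -0.4, -0.5]
width: 85.2
gripper_force: 0.0
```

Run:
```python
from h import *
np.set_printoptions(precision=4,suppress=True)
print(state()["contact_force"],state()["width"])
for n in("top","scene"):
    c=capture(n);save(c,n+"1")
    for d in tip_of(c,"element_stem")[:3]: print(n,round(d["score"],2),np.array(d["position"])*[640,400],pix2world(c,d["position"],104)[:2])
plan([450,60,260],19+180)
```

```text
[ 1.3999 -0.3589 -0.4634] 85.2068313105913
top 0.58 [252.224 212.   ] [494.7759 218.8166]
top 0.57 [351.872 251.8  ] [378.3302 -91.2827]
scene 0.67 [300.608 254.88 ] [469.1567 256.5714]
scene 0.65 [301.824 243.   ] [485.5418 219.0551]
scene 0.51 [379.328 196.   ] [364.4909 -46.1959]
pos [491.7 216.6 206. ] yaw 40.02 tilt [-0.0021 -0.0006 -1.    ] j [ 17.   8. -14.  68.   0. 157.] t 10.3
dp [-0.8852  0.6207 -0.3585]
roll deg 21.02 roll 0.1168
```

apply_moves(fingers=[0,0,0,0,0,0,0,0,0,0,0,0], dp=[[-0.06,0.05,-0.1],[-0.12,0.11,-0.2],[-0.18,0.16,-0.2],[-0.24,0.22,-0.2],[-0.3,0.27,-0.2],[-0.36,0.32,-0.2],[-0.42,0.38,-0.2],[-0.48,0.43,-0.2],[-0.54,0.49,-0.2],[-0.6,0.54,-0.2],[-0.66,0.6,-0.2],[-0.7,0.63,-0.2]], roll=[-0.045,-0.09,-0.135,-0.18,-0.225,-0.27,-0.315,-0.36,-0.405,-0.45,-0.495,-0.54])

```text
t: 11.55
ee_pos: [471.4, 76.2, 234.9]
tcp_rot: [[-0.737, 0.675, -0.005], [0.675, 0.737, -0.0], [0.003, -0.003, -1.0]]
contact_force: [-0.5, 0.3, 0.0]
width: 85.8
gripper_force: 0.0
```

Run:
```python
from h import *
np.set_printoptions(precision=4,suppress=True)
plan([500,-70,200],199)
```

```text
pos [471.4  76.2 234.9] yaw 137.51 tilt [-0.0046 -0.0003 -1.    ] j [  1.   1. -19.  71.  -0.  44.] t 11.6
dp [-0.7998 -0.5895  0.232 ]
roll deg -61.49 roll -0.3416
```

apply_moves(fingers=[0,0,0,0,0,0,0,0,0], dp=[[-0.1,-0.07,0],[-0.2,-0.15,0],[-0.3,-0.22,0],[-0.4,-0.3,0],[-0.5,-0.37,0],[-0.6,-0.44,0],[-0.7,-0.52,0.1],[-0.8,-0.59,0.2],[-0.8,-0.59,0.2]], roll=[-0.045,-0.09,-0.135,-0.18,-0.225,-0.27,-0.315,-0.342,-0.342])

```text
t: 12.45
ee_pos: [498.4, -70.2, 203.0]
tcp_rot: [[-0.947, -0.32, -0.008], [-0.32, 0.947, 0.002], [0.007, 0.004, -1.0]]
contact_force: [-0.7, 0.6, -0.2]
width: 85.3
gripper_force: 0.0
```

Run:
```python
from h import *
np.set_printoptions(precision=4,suppress=True)
plan([499.5,-200,200],199)
```

```text
pos [498.4 -70.2 203. ] yaw -161.35 tilt [-0.0077  0.0017 -1.    ] j [-15.   5. -18.  67.  -0. -34.] t 12.4
dp [ 0.2698 -0.8221  0.0187]
roll deg -0.35 roll -0.0019
```

apply_moves(fingers=[0,0,0,0,0,0], dp=[[0.07,-0.3,0.03],[0.14,-0.6,0.06],[0.2,-0.85,0.1],[0.24,-0.98,0.1],[0.24,-0.98,0.1],[0.24,-0.98,0.1]], roll=[0,0,0,0,0,0])

```text
t: 13.05
ee_pos: [513.5, -219.3, 191.4]
tcp_rot: [[-0.947, -0.321, -0.002], [-0.321, 0.947, 0.002], [0.001, 0.002, -1.0]]
contact_force: [0.4, -0.2, 0.3]
width: 85.5
gripper_force: 0.0
```

Run:
```python
from h import *
np.set_printoptions(precision=4,suppress=True)
plan([499.5,-254.5,160],199)
c=capture("wrist")
for k,z in dict(cap=0,cap_lug=8,cap_grip=35).items():
    for d in tip_of(c,k)[:3]: print(k,round(d["score"],2),np.array(d["position"])*[640,400],pix2world(c,d["position"],z)[:2])
cx,cy=500,-254
im=rectify(c,cx,cy,24,50,6);hs=cv2.cvtColor(im,cv2.COLOR_RGB2HSV)
mk=cv2.inRange(hs,(0,0,140),(180,70,255));n,_,st,ce=cv2.connectedComponentsWithStats(mk)
for i in range(1,n):
    if 50<st[i,4]<2500: print("dot",ce[i]/6*[1,-1]+[cx-50,cy+50],st[i,4]/36)
b=cv2.cvtColor(im,cv2.COLOR_RGB2BGR);cv2.imwrite("pics/cap.png",cv2.convertScaleAbs(b,alpha=1.8,beta=10))
```

```text
pos [ 513.5 -219.3  191.4] yaw -161.3 tilt [-0.0019  0.0019 -1.    ] j [-30.  11. -13.  66.   0. -48.] t 13.1
dp [ 0.1636 -0.1927  0.2092]
roll deg -0.3 roll -0.0016
cap 0.72 [295.104 158.08 ] [ 499.8219 -251.9416]
cap_lug 0.97 [291.008 186.   ] [ 529.9632 -246.7392]
cap_grip 0.88 [291.2 161.4] [ 498.1473 -253.7365]
dot [ 492.5131 -230.7525] 26.166666666666668
dot [ 506.4927 -278.7922] 25.916666666666668
```

View pics/cap.png

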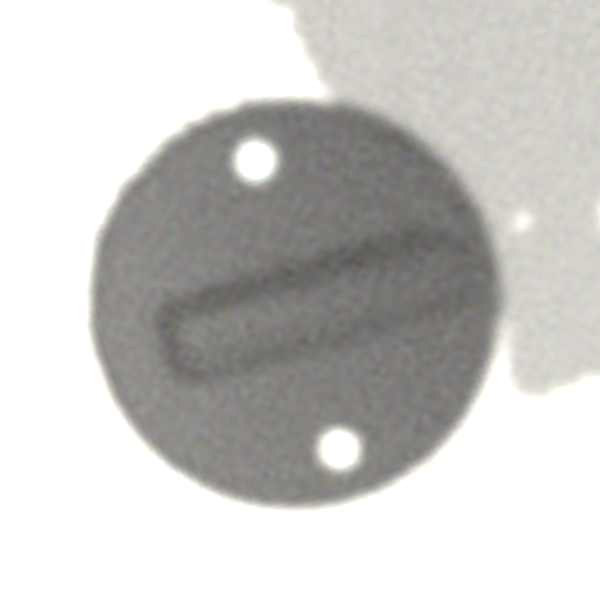

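The rectified cap shows its dots at (255,160) and (340,450) and the bar in between, so the cap is at (499.4,-254.6) with yaw 16.2°.

apply_moves(fingers=[0,0,0,0,0,0], dp=[[0.08,-0.1,0.1],[0.165,-0.193,0.25],[0.165,-0.193,0.45],[0.165,-0.193,0.6],[0.165,-0.193,0.6],[0.165,-0.193,0.6]], roll=[0.014,0.014,0.014,0.014,0.014,0.014])

```text
t: 13.85
ee_pos: [500.1, -254.7, 102.5]
tcp_rot: [[-0.96, -0.281, -0.001], [-0.281, 0.96, 0.0], [0.0, 0.001, -1.0]]
contact_force: [0.5, -0.5, 0.6]
width: 85.2
gripper_force: 0.0
```

Run:
```python
from h import *
np.set_printoptions(precision=4,suppress=True)
plan([499.4,-254.6,27],196.2)
```

```text
pos [ 500.1 -254.7  102.5] yaw -163.69 tilt [-0.0005  0.0005 -1.    ] j [-34.  15. -19.  56.   0. -50.] t 13.8
dp [0.0039 0.0018 0.5036]
roll deg 0.11 roll 0.0006
```

apply_moves(fingers=[0,0,0,0,0,1,1,1,1,1,1,1], dp=[[0.004,0.002,0.2],[0.004,0.002,0.4],[0.004,0.002,0.5],[0.004,0.002,0.5],[0.004,0.002,0.5],[0.004,0.002,0.5],[0.004,0.002,0.5],[0.004,0.002,0.5],[0.004,0.002,0.5],[0.004,0.002,0.5],[0.004,0.002,0.5],[0.004,0.002,0.5]], roll=[0,0,0,0,0,0,0,0,0,0,0,0], squeeze=70)

```text
t: 15.05
ee_pos: [499.8, -255.7, 27.7]
tcp_rot: [[-0.96, -0.28, 0.001], [-0.28, 0.96, -0.0], [-0.0, -0.001, -1.0]]
contact_force: [-1.3, 0.1, 2.7]
width: 10.5
gripper_force: 69.6
```

apply_moves(fingers=[1,1,1,1,1,1,1,1], dp=[[0,0,0],[0,0,0],[0,0,-0.1],[0,0,-0.3],[0,0,-0.6],[0,0,-0.9],[0,0,-0.95],[0,0,-0.95]], roll=[0,0,0,0,0,0,0,0])

```text
t: 15.85
ee_pos: [500.6, -256.0, 171.4]
tcp_rot: [[-0.96, -0.28, 0.003], [-0.28, 0.96, -0.002], [-0.002, -0.003, -1.0]]
contact_force: [0.7, -0.0, -1.4]
width: 10.3
gripper_force: 69.0
```

Run:
```python
from h import *
np.set_printoptions(precision=4,suppress=True)
plan([491.8,-20,170],180+30.9)
```

```text
pos [ 500.6 -256.   171.4] yaw -163.74 tilt [ 0.0031 -0.0019 -1.    ] j [-34.  12. -14.  64.   0. -50.] t 15.8
dp [-0.3846  1.527   0.0063]
roll deg -14.64 roll -0.0813
```

apply_moves(fingers=[1,1,1,1,1], dp=[[-0.06,0.24,0],[-0.12,0.48,0],[-0.18,0.72,0],[-0.25,0.97,0],[-0.25,0.97,0]], roll=[0,0,0,0,0])

```text
t: 16.35
ee_pos: [491.3, -100.5, 166.5]
tcp_rot: [[-0.959, -0.285, -0.007], [-0.285, 0.959, 0.004], [0.005, 0.006, -1.0]]
contact_force: [0.1, -0.7, -1.2]
width: 10.1
gripper_force: 69.1
```

apply_moves(fingers=[1,1,1,1,1], dp=[[-0.06,0.24,0],[-0.12,0.48,0],[-0.18,0.72,0],[-0.25,0.97,0],[-0.25,0.97,0]], roll=[-0.03,-0.06,-0.082,-0.082,-0.082])

```text
t: 16.85
ee_pos: [487.8, 48.1, 167.3]
tcp_rot: [[-0.854, -0.52, -0.005], [-0.52, 0.854, 0.002], [0.003, 0.004, -1.0]]
contact_force: [-0.6, -0.7, -0.7]
width: 10.1
gripper_force: 69.2
```

Run:
```python
from h import *
np.set_printoptions(precision=4,suppress=True)
plan([550,160,180],180+30.9)
```

```text
pos [487.8  48.1 167.3] yaw -148.7 tilt [-0.0048  0.0017 -1.    ] j [ -2.   5. -23.  63.   0. -33.] t 16.9
dp [-0.7418  0.4222 -0.0855]
roll deg 0.4 roll 0.0022
```

apply_moves(fingers=[1,1,1,1,1,1,1,1], dp=[[-0.2,0.17,-0.1],[-0.4,0.34,-0.12],[-0.6,0.51,-0.12],[-0.8,0.68,-0.12],[-0.98,0.85,-0.12],[-0.98,0.85,-0.12],[-0.98,0.85,-0.12],[-0.98,0.85,-0.12]], roll=[0.002,0.002,0.002,0.002,0.002,0.002,0.002,0.002])

```text
t: 17.65
ee_pos: [549.4, 228.3, 186.3]
tcp_rot: [[-0.861, -0.509, -0.003], [-0.509, 0.861, -0.002], [0.003, 0.0, -1.0]]
contact_force: [1.2, 0.3, -0.6]
width: 10.3
gripper_force: 69.2
```

Run:
```python
from h import *
np.set_printoptions(precision=4,suppress=True)
plan([491.8,216.2,140],180+30.9)
c=capture("wrist");save(c,"w6");cx,cy=492,216
for k,z in dict(housing_mouth=84,slot=84,element_stem=104).items():
    for d in tip_of(c,k)[:3]: print(k,round(d["score"],2),np.array(d["position"])*[640,400],pix2world(c,d["position"],z)[:2])
im=rectify(c,cx,cy,84);g=cv2.GaussianBlur(cv2.cvtColor(im,cv2.COLOR_RGB2GRAY),(0,0),4)
h=cv2.HoughCircles(g,cv2.HOUGH_GRADIENT,1,300,param1=40,param2=10,minRadius=195,maxRadius=220)
if h is not None: q=h[0][0];print("collar",cx-60+q[0]/5,cy+60-q[1]/5,q[2]/5)
b=cv2.cvtColor(im,cv2.COLOR_RGB2BGR);cv2.imwrite("pics/rect2.png",cv2.convertScaleAbs(b,alpha=1.3))
```

```text
pos [549.4 228.3 186.3] yaw -149.41 tilt [-0.0029 -0.0015 -1.    ] j [ 16.  14.  -9.  67.  -0. -14.] t 17.6
dp [0.3703 0.1259 0.31  ]
roll deg -0.31 roll -0.0017
slot 0.67 [338.88 175.08] [520.9693 230.7735]
element_stem 0.9 [346.112 140.   ] [492.5747 218.2175]
collar 491.7 216.5 40.920002
```

View pics/rect2.png

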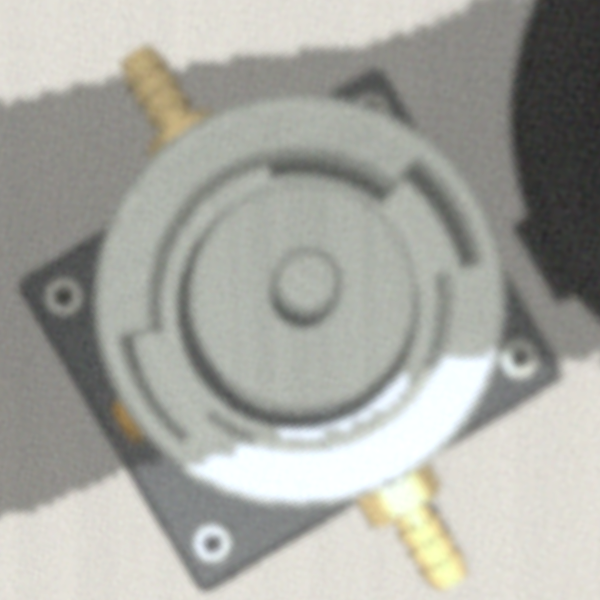

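The rectified picture shows the element upright in the bore with its stem at (305,285). The collar is centred at (300,301), so the axis is (492.0,215.9), and the slots are at 30.8°. Next I'll bring the cap over the mouth.

apply_moves(fingers=[1,1,1,1,1,1,1], dp=[[0.12,0.04,0],[0.25,0.08,0],[0.371,0.125,0.05],[0.371,0.125,0.2],[0.371,0.125,0.27],[0.371,0.125,0.27],[0.371,0.125,0.27]], roll=[-0.002,-0.002,-0.002,-0.002,-0.002,-0.002,-0.002])

```text
t: 18.55
ee_pos: [493.3, 217.5, 147.6]
tcp_rot: [[-0.857, -0.515, 0.0], [-0.515, 0.857, 0.0], [-0.0, -0.0, -1.0]]
contact_force: [-0.8, 1.2, -0.6]
width: 10.0
gripper_force: 69.2
```

Run:
```python
from h import *
np.set_printoptions(precision=4,suppress=True)
plan([491.9,216.1,115],180+30.9)
```

```text
pos [493.3 217.5 147.6] yaw -149.01 tilt [ 0.0002  0.     -1.    ] j [ 17.  11. -19.  61.  -0. -14.] t 18.6
dp [ 0.0128 -0.0035  0.2171]
roll deg 0.09 roll 0.0005
```

apply_moves(fingers=[1,1,1,1,1,1], dp=[[0.01,-0.003,0.05],[0.01,-0.003,0.1],[0.01,-0.003,0.15],[0.01,-0.003,0.2],[0.01,-0.003,0.2],[0.01,-0.003,0.2]], roll=[0,0,0,0,0,0])

```text
t: 19.15
ee_pos: [491.5, 216.5, 116.9]
tcp_rot: [[-0.857, -0.515, -0.001], [-0.515, 0.857, -0.0], [0.001, 0.0, -1.0]]
contact_force: [0.2, 0.0, -1.2]
width: 10.1
gripper_force: 69.2
```

Run:
```python
from h import *
np.set_printoptions(precision=4,suppress=True)
plan([491.9,216.1,100],180+30.9)
```

```text
pos [491.5 216.5 116.9] yaw -148.98 tilt [-0.0008 -0.0003 -1.    ] j [ 17.  12. -21.  57.  -0. -14.] t 19.1
dp [-0.0011 -0.0036  0.1127]
roll deg 0.12 roll 0.0007
```

apply_moves(fingers=[1,1,1,1,1,1], dp=[[0,0,0.02],[0,0,0.04],[0,0,0.06],[0,0,0.085],[0,0,0.085],[0,0,0.085]], roll=[0,0,0,0,0,0])

```text
t: 19.75
ee_pos: [492.2, 216.7, 105.0]
tcp_rot: [[-0.857, -0.515, 0.001], [-0.515, 0.857, 0.0], [-0.001, -0.0, -1.0]]
contact_force: [-0.2, 0.8, 1.9]
width: 10.4
gripper_force: 69.5
```

apply_moves(fingers=[1,1,1,1,1,1], dp=[[0,0,0.02],[0,0,0.04],[0,0,0.06],[0,0,0.07],[0,0,0.07],[0,0,0.07]], roll=[0,0,0,0,0,0])

```text
t: 20.35
ee_pos: [492.3, 216.7, 94.5]
tcp_rot: [[-0.857, -0.515, 0.001], [-0.515, 0.857, 0.0], [-0.001, -0.0, -1.0]]
contact_force: [-0.5, -0.2, 6.1]
width: 10.4
gripper_force: 70.1
```

apply_moves(fingers=[1,1,1,1], dp=[[0,0,0.01],[0,0,0.018],[0,0,0.018],[0,0,0.018]], roll=[0,0,0,0])

```text
t: 20.75
ee_pos: [492.4, 216.7, 92.1]
tcp_rot: [[-0.857, -0.515, 0.001], [-0.515, 0.857, 0.0], [-0.001, -0.0, -1.0]]
contact_force: [-0.4, -0.4, 7.4]
width: 10.7
gripper_force: 70.2
```

apply_moves(fingers=[1,1,1,1,1,1,1], dp=[[0,0,0.002],[0,0,0.002],[0,0,0.002],[0,0,0.002],[0,0,0.002],[0,0,0.002],[0,0,0.002]], roll=[0.04,0.08,0.12,0.16,0.2,0.24,0.24])

```text
t: 21.45
ee_pos: [492.9, 216.8, 92.0]
tcp_rot: [[-0.977, 0.213, 0.002], [0.213, 0.977, 0.0], [-0.002, 0.001, -1.0]]
contact_force: [-0.0, -1.1, 7.3]
width: 10.5
gripper_force: 70.4
```

Run:
```python
from h import *
np.set_printoptions(precision=4,suppress=True)
s=state();print(s["contact_force"],s["torque"],s["width"])
plan([491.9,216.1,92],180+30.9-90)
```

```text
[-0.0078 -1.0781  7.2847] [-0.0562  0.037   0.0393] 10.509648255985102
pos [492.9 216.8  92. ] yaw 167.7 tilt [ 0.0024  0.0005 -1.    ] j [ 17.  14. -22.  54.  -0.  29.] t 21.4
dp [ 0.0058 -0.006   0.0002]
roll deg 46.8 roll 0.26
```

apply_moves(fingers=[1,1,1,1,1,1,1,1], dp=[[0,0,0],[0,0,0],[0,0,0],[0,0,0],[0,0,0],[0,0,0],[0,0,0],[0,0,0]], roll=[0.04,0.08,0.12,0.16,0.2,0.24,0.27,0.27])

```text
t: 22.25
ee_pos: [492.9, 216.7, 92.0]
tcp_rot: [[-0.487, 0.874, 0.002], [0.874, 0.487, 0.0], [-0.001, 0.002, -1.0]]
contact_force: [-0.6, -1.6, 8.2]
width: 10.5
gripper_force: 70.5
```

Run:
```python
from h import *
np.set_printoptions(precision=4,suppress=True)
s=state();print(s["contact_force"],s["torque"],s["width"])
plan([491.9,216.1,96],180+30.9-90)
```

```text
[-0.5954 -1.5743  8.242 ] [-0.1117  0.0536  0.0294] 10.461724775167381
pos [492.9 216.7  92. ] yaw 119.13 tilt [ 0.0022  0.0003 -1.    ] j [ 17.  14. -22.  54.  -0.  78.] t 22.2
dp [-0.0006 -0.0076 -0.0264]
roll deg -1.77 roll -0.0098
```

apply_moves(fingers=[1,1,1,1,1], dp=[[0,0,-0.01],[0,0,-0.02],[0,0,-0.03],[0,0,-0.034],[0,0,-0.034]], roll=[0,0,0,0,0])

```text
t: 22.75
ee_pos: [492.7, 216.7, 96.2]
tcp_rot: [[-0.488, 0.873, 0.002], [0.873, 0.488, 0.0], [-0.001, 0.002, -1.0]]
contact_force: [3.2, -0.2, 1.6]
width: 10.3
gripper_force: 69.6
```

apply_moves(fingers=[0,0,0,0,0,0,0,0,0,0,0], dp=[[0,0,0],[0,0,0],[0,0,0],[0,0,0],[0,0,0],[0,0,0],[0,0,-0.1],[0,0,-0.3],[0,0,-0.6],[0,0,-0.8],[0,0,-0.8]], roll=[0,0,0,0,0,0,0,0,0,0,0])

```text
t: 23.85
ee_pos: [495.4, 217.7, 221.8]
tcp_rot: [[-0.488, 0.873, 0.01], [0.873, 0.488, 0.003], [-0.002, 0.01, -1.0]]
contact_force: [1.4, 0.8, 0.8]
width: 85.9
gripper_force: 0.0
```

apply_moves(fingers=[0,0,0,0,0,0], dp=[[-0.2,0,0],[-0.4,0,0],[-0.55,0,0],[-0.6,0,0],[-0.6,0,0],[-0.6,0,0]], roll=[0,0,0,0,0,0])

```text
t: 24.45
ee_pos: [535.0, 138.5, 215.6]
tcp_rot: [[-0.488, 0.873, -0.001], [0.873, 0.488, 0.0], [0.001, -0.001, -1.0]]
contact_force: [-0.0, -1.2, -0.5]
width: 85.1
gripper_force: 0.0
```

Run:
```python
from h import *
np.set_printoptions(precision=4,suppress=True)
plan([491.9,216.1,96])
c=capture("wrist");save(c,"w7");cx,cy=492,216
z=68.5+24
im=rectify(c,cx,cy,z,60,5)
hs=cv2.cvtColor(im,cv2.COLOR_RGB2HSV)
n,_,st,ce=cv2.connectedComponentsWithStats(cv2.inRange(hs,(0,0,140),(180,70,255)))
for i in range(1,n):
    if 50<st[i,4]<2500: print("dot",ce[i]/5*[1,-1]+[cx-60,cy+60],st[i,4]/25)
b=cv2.cvtColor(im,cv2.COLOR_RGB2BGR);b=cv2.convertScaleAbs(b,alpha=1.3)
cv2.imwrite("pics/cap2.png",cv2.resize(b,(400,400)))
f=cv2.cvtColor(c["frame"],cv2.COLOR_RGB2BGR)
t=capture("scene")["frame"][200:320,240:360]
cv2.imwrite("pics/fin.png",np.hstack([cv2.resize(b,(400,400)),cv2.resize(cv2.cvtColor(t,cv2.COLOR_RGB2BGR),(400,400),interpolation=cv2.INTER_CUBIC)]))
```

```text
pos [535.  138.5 215.6] yaw 119.23 tilt [-0.0014  0.0004 -1.    ] j [  8.   9. -12.  69.   0.  69.] t 24.4
dp [0.5911 0.003  0.7978]
dot [514.3695 230.2649] 26.76
```

View pics/fin.png

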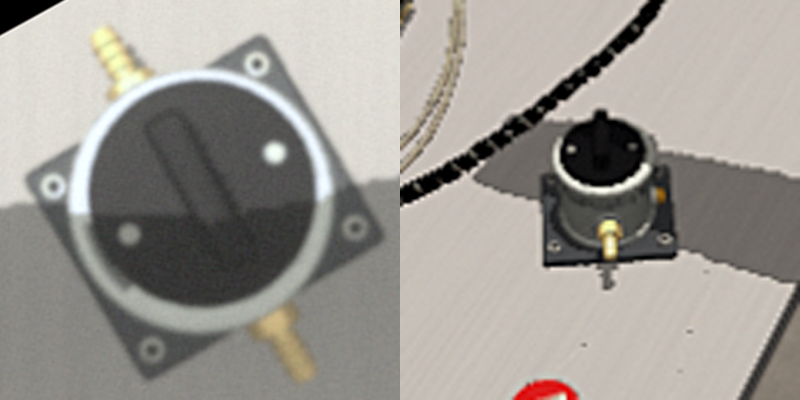

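The cap sits level, with its dots at (275,153) and (129,234) and the bar lined up with the ports, about a quarter turn clockwise (91–92°). Nothing else has moved in this view.

```bash
python3 -c "
from cell import *
print(sign_off())"
```

```text
the job is handed in; nothing more can be done
None
```

The strainer element stands stem-up in the housing, and the cap is locked a quarter turn clockwise with its grip bar in line with the ports; the job is handed in at about 25 s, with the grease pot, hex key and probe head never touched.

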